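Set the lamp tester's selector and press test

TASK

A lamp is waiting in the tester on the shop counter. With a fingertip against the side of the selector's pointer bar, push the selector round clockwise, click by click, until it rests at its sixth position (the first is the fully anticlockwise one); only then press the round test button fully down and let it come up again. Do not pinch or grip the bar, do not press the button at any other position, and leave the lamp, the battery cell and everything else on the counter standing where they are.

Things in the scene. Friction and masses are not known exactly. Their poses are not given: they have to be found in the camera images.
- tester: Lamp tester: grey steel desk box, 200 mm deep (x) by 380 wide (y), fixed to the counter, flat top plate 60 mm above it. Origin at the centre of its underside; z up; -x is its front, facing the robot at yaw 0. On the plate: selector at (0, 0), test button at (-35, -135), ring-shaped lamp socket at (30, 145), flat meter window at (62, -135) mm.
- selector_axis (a point): Point on the selector's vertical turning axis at the level of the top plate, 60 mm above the counter. Axes as the tester's; it does not turn with the selector. Under the pointer bar is a round skirt of 26 mm radius, up to 9 mm above the plate. Nothing else stands on the plate within 70 mm of the axis.
- pointer_tip (a point): Centre of the end face of the black pointer bar, 48 mm out from the axis, 19 mm above the plate; x axis outward along the bar. The bar is 12 mm wide and runs from 18 mm behind the axis to 48 mm in front; its upright sides span 9 to 29 mm above the plate, a 7 mm wide ridge on top reaches 34 mm. A white line on the ridge marks the pointing end.
- selector (a joint): Selector angle, rad: 0 at the first position (bar pointing 105 degrees anticlockwise of the tester's +x, from above), growing clockwise. Eight detents 30 degrees (0.524 rad) apart, a printed mark at each; the sixth is 2.618. Leaving one takes 4 to 7 N on the bar's side 35 mm out; past half-way the bar snaps on to the next and rests. Starts at one of the first three.
- bar_left: Left half of the pointer bar (66 by 6 by 20 mm), the anticlockwise side, the one to push against to turn clockwise. Origin at the middle of its underside, 15 mm in front of the axis; x along the bar to the pointing end.
- bar_right: Right half of the pointer bar, the clockwise side; same size and axes.
- test_button_top (a point): Centre of the top of the test button: a round grey push button of 14 mm radius in a black housing on the top plate, near the tester's front right corner; its top, when up, is 21 mm above the plate.
- test_button (a joint): Travel of the test button in m: 0 up, 0.006 fully down (about 5 N); a spring returns it.
- lamp: Glass lamp, 78 mm tall, 45 mm across, standing loose cap down in the tester's socket; origin at the centre of its underside. Not to be disturbed.
- cell: Battery cell 26 mm across, 49 mm tall, standing on the tester's top plate behind and to the right of the selector, about (75, -50) mm on the tester; origin at the centre of its underside. Not to be disturbed.
- carton_tall: Carton 50 by 50 by 100 mm standing on the counter right or left of the tester. Not to be disturbed.
- carton_flat: Carton 70 by 90 by 45 mm on the counter at the other side of the tester. Not to be disturbed.
- tape: Roll of black tape, 64 mm across, 19 mm high, lying in front of the tester. Not to be disturbed.
- screwdriver: Screwdriver lying on the counter in front of the tester. Not to be disturbed.
- cleaner: Bottle 56 mm across, 140 mm tall, standing behind the tester. Not to be disturbed.

How it is judged:
By the outcome, as a careful person would: the job done as asked, in the order asked, and still so for the second after the job is handed in, with the robot touching nothing.
It also fails if it takes over 58 s, if anything falls off the work surface, if the arm or the gripper's body presses on something with over 40 N, if the wrist force passes 120 N, or if a joint passes its speed limit or range.

ROBOT

A 6-joint arm with a two-finger parallel gripper is mounted at the origin on the work surface. World frame = base frame: x ahead of the robot, y to its left, z up, the work surface at z = 0. Lengths are in m, angles in rad, forces in N, time in s.
With the tool pointing down it reaches from about 0.4 to 0.825 m from the base axis. Payload 7 kg.
Tool frame: the origin (TCP) lies midway between the tips of the shut fingers; the grasp point (between the pads) lies 19 mm behind it; z points along the fingers, y is the line along which they close (so a half turn about z gives the same grasp; the last joint's range is limited). The gripper opens to 88 mm and grips with 3 to 60 N. Pads are 19 mm wide; open, the fingers measure 130 mm over their backs; the gripper's body (78 mm by 193 mm) begins 47 mm behind the grasp point.
Start: joints at [1.608, 0.359, 0.012, 0, -1.224, -0.288], TCP at [0.168, 0.654, 0.227] pointing down, gripper open.
Joint ranges: [-3.07, 3.07], [-1.43, 2.12], [-1.02, 1.25], [-3.03, 1.67], [-3.05, -0], [-3.03, 3.03]. Speed limits (rad/s): [2.39, 2.39, 3.01, 3.14, 3.14, 3.14].

INTERFACE

Orientations are given as [roll, pitch, yaw] about the fixed x, y, z axes, in that order (R = Rz(yaw) Ry(pitch) Rx(roll)).
In Python, from station import get_state, grab_frame, calibration, job_done, boxes_of, regions_of, spot_point gives the robot as it stands. The module is installed in compiled form; this text tells all that it offers.
- The arm moves only by the tool arm_command, never from a script. Its argument "commands" is a list of rows, each an object of numbers: "tx", "ty", "tz": the shift along the tool's x, y, z each as a share of 25 cm, from -1 to 1; "twist": the turn about the tool's z as a share of 180 degrees, from -1 to 1. A call has exactly 8 rows; each row is the pose to reach, as a shift and turn from the pose commanded when the call began, along the tool's axes at that moment, turning the shorter way round; what a row does not reach only later rows make up. A row lasts 1/12 s, in which the tool goes at most 41.7 mm and 7.16 degrees, less where a joint would pass 70% of its speed; a pose out of reach is approached as far as the arm can. A call with a number of a shift or a turn outside -1 to 1 is refused whole. A call with a gripper value outside its range is refused whole. "claw" is the opening, from 0 (shut) to 1 (fully open), set as the call begins (left out, the last holds). The fingers move at their own pace and stop on an object; "grip_force" is the grip in N (left out, the last holds). Time passes only in rows, so rows that repeat a pose let the fingers close, or fill a call up. It gives the time, the measured TCP pose, the force, the opening and the grip force at its end, in the units of the state.
- get_state(): the state, without advancing time (a new reading comes with each control period).
- grab_frame(name): name is "side" or "top" or "wrist"; returns the picture (480x640x3 uint8, red, green, blue); there is no depth.
- calibration(name): a dict with "camera_matrix" (3x3 intrinsics, pixels), "extrinsics" (4x4, takes a point from camera to world coordinates). Camera axes: x right, y down, z forward; pixel columns grow to the right and rows downward; lengths in m; the calibration is good to about 2 mm. A picture is of the moment at which its call begins: read the wrist's pose just before it. calibration takes no time and is no camera call; for the wrist camera it gives the pose at the moment of the call.
- job_done(): hands the job in; it is judged then, once.
Trained networks look in the newest picture that a camera, given by its name, has taken for a name from the list of things; names that differ only in an ending like _2 or _b are one class to them, and where a whole thing is asked for, a point or a joint stands for the part that bears it (a point fixed in the world has none). Each returns a list of dicts, best first, with "score" (0 to 1); they miss things now and then, are a little off and sometimes report something else, mostly with a low value. They report only what shows in the picture. A call takes as long as a camera call.
- boxes_of(query, camera): "rect" ([left, top, right, bottom] in pixels, round what is visible of it).
- regions_of(query, camera): "region" (480x640 bool, what is visible of it) and "rect" ([left, top, right, bottom] in pixels, round what is visible of it).
- spot_point(query, camera): "uv" ([column, row] in pixels: a listed point, or the origin of a listed thing).
The state is a dict: "t": time; "q": joint angles; "qd": joint speeds; "joint_efforts": joint torques, N m; "eef_pos": TCP position; "ee_rot": TCP orientation; "force": force on the tool from outside, world axes, zero at the start; "moment": the same for the moment, N m; "width": finger opening in m; "gripper_force": force on a finger pad.
Only numpy, scipy, OpenCV 4.12 (cv2) and the standard library are available. Lean on these libraries where they do the work, as an engineer would, in place of code of your own. Each camera call takes 0.05 s, during which the arm holds its last target. There are 200 camera calls.

## Working session

There is one attempt and no reset: what is moved stays moved. The work goes in short steps, Python scripts to look and compute and a tool call to move; the robot and the scene stay as the last step left them, time stands still between calls to the robot, and variables do not carry over. Pictures are saved under pics/ and viewed, at most 10 in all, crops included, and the job is handed in when it is done.

Besides the shell and the picture viewer there is one more tool, called after "Call:" as name([rows], argument=value, ...), one row to a line, values as JSON. arm_command: Moves the arm, as the interface text tells. Shift numbers are shares of 25 cm and turn numbers shares of 180 degrees, none past 1 either way. Its arguments: {"type":"object","properties":{"commands":{"type":"array"},"claw":{"type":"number"},"grip_force":{"type":"number"}},"required":["commands"]}

```bash
mkdir -p pics
cat > h.py <<'E'
import numpy as np, cv2
from station import *
def ray(cam,uv,c=None):
    c=c or calibration(cam); K=np.array(c["camera_matrix"]);T=np.array(c["extrinsics"])
    d=T[:3,:3]@np.linalg.solve(K,[uv[0],uv[1],1.]); return T[:3,3],d/np.linalg.norm(d)
def atz(cam,uv,z):
    o,d=ray(cam,uv); return o+d*(z-o[2])/d[2]
def tri(rs):
    A=sum(np.eye(3)-np.outer(d,d) for o,d in rs); b=sum((np.eye(3)-np.outer(d,d))@o for o,d in rs)
    return np.linalg.solve(A,b)
E
python3 - <<'E'
from h import *
np.set_printoptions(precision=4,suppress=True)
s=get_state();print(s["t"],s["eef_pos"],s["ee_rot"],s["width"])
R={}
for cam in ["top","side"]:
    f=grab_frame(cam);cv2.imwrite(f"pics/{cam}0.png",f[:,:,::-1])
    for q in ["selector_axis","pointer_tip","test_button_top","tester","lamp","cell","bar_left","bar_right"]:
        r=spot_point(q,cam)
        if r: R.setdefault(q,{})[cam]=r[0]["uv"]; print(cam,q,round(r[0]["score"],2),np.array(r[0]["uv"]))
for q,v in R.items():
    if len(v)==2: print(q,tri([ray(c,u) for c,u in v.items()]))
for q,z in [("selector_axis",.06),("pointer_tip",.079),("test_button_top",.081),("cell",.06),("lamp",.06),("tester",0)]:
    for c in R.get(q,{}): print(q,c,atz(c,R[q][c],z))
print(get_state()["t"])
E
```

```text
0.0 [0.1674 0.6534 0.2256] [ 3.14   -0.0001 -0.2509] 0.08779133540012714
top selector_axis 0.83 [351.6 226.5]
top pointer_tip 0.94 [321. 224.]
top test_button_top 0.6 [433.2 213.3]
top tester 0.56 [350.3 230.9]
top lamp 0.92 [267.  238.1]
top cell 0.57 [359.3 178.9]
top bar_left 0.56 [343.3 227.8]
side selector_axis 0.87 [348.4 264.3]
side pointer_tip 0.92 [335.3 241.2]
side test_button_top 0.59 [400.2 293.8]
side tester 0.57 [345.4 288.6]
side lamp 0.81 [301.2 228. ]
side cell 0.85 [397.  256.2]
side bar_left 0.71 [344.4 256.5]
side bar_right 0.65 [341.7 256.2]
selector_axis [0.5948 0.0061 0.0555]
pointer_tip [0.5979 0.0595 0.0745]
test_button_top [ 0.6049 -0.1335  0.082 ]
tester [ 0.596   0.0089 -0.0023]
lamp [0.5778 0.1576 0.0589]
cell [ 0.6884 -0.0124  0.0497]
bar_left [0.5927 0.0203 0.0645]
selector_axis top [0.5926 0.0067 0.06  ]
selector_axis side [0.5927 0.0008 0.06  ]
pointer_tip top [0.5941 0.0604 0.079 ]
pointer_tip side [0.5972 0.0532 0.079 ]
test_button_top top [ 0.6071 -0.1347  0.081 ]
test_button_top side [ 0.6035 -0.1323  0.081 ]
cell top [ 0.681 -0.01   0.06 ]
cell side [ 0.6832 -0.0242  0.06  ]
lamp top [0.5757 0.1581 0.06  ]
lamp side [0.579  0.1557 0.06  ]
tester top [0.5981 0.0079 0.    ]
tester side [0.5915 0.007  0.    ]
0.9
```

View pics/top0.png

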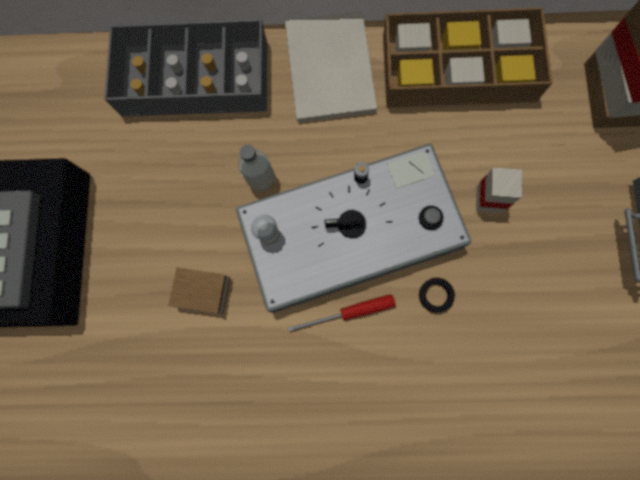

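View pics/side0.png

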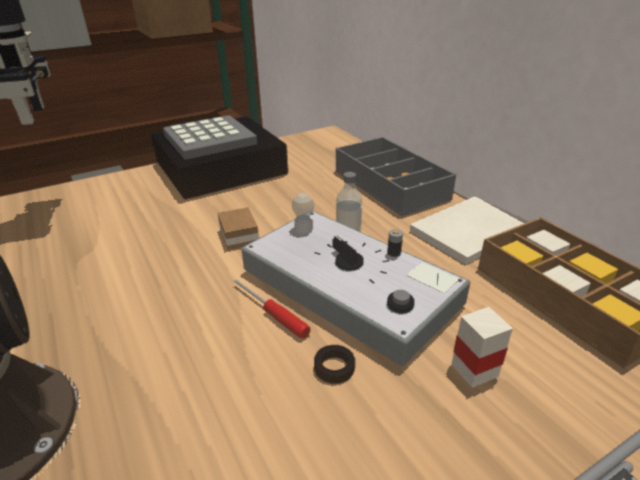

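The top view shows the tester turned about 18° anticlockwise, with the bar pointing left (tip about (325,223), axis (351,225)). That makes it position 2. The button is at (431,217) and the cell at (361,173). The side view agrees. I'm moving to a hover next to the bar.

Call:
arm_command([
  {"tx": 0.7, "ty": 0.66, "tz": 0, "twist": 0.3},
  {"tx": 0.7, "ty": 0.66, "tz": 0, "twist": 0.3},
  {"tx": 0.7, "ty": 0.66, "tz": 0, "twist": 0.3},
  {"tx": 0.7, "ty": 0.66, "tz": 0, "twist": 0.3},
  {"tx": 0.7, "ty": 0.66, "tz": 0, "twist": 0.3},
  {"tx": 0.7, "ty": 0.66, "tz": 0, "twist": 0.3},
  {"tx": 0.7, "ty": 0.66, "tz": 0, "twist": 0.3},
  {"tx": 0.7, "ty": 0.66, "tz": 0, "twist": 0.3},
], claw=0)

```text
t: 1.57
eef_pos: [0.2972, 0.4489, 0.2274]
ee_rot: [-3.141, 0.001, -1.203]
force: [0.0, 0.6, 0.9]
width: 0.0398
gripper_force: 0.0
```

```bash
cat >> h.py <<'E'
def togo(p,yaw_deg):
    s=get_state();r=s["ee_rot"];y=r[2];x=np.array([np.cos(y),np.sin(y),0]);yy=np.array([np.sin(y),-np.cos(y),0])
    d=np.array(p)-s["eef_pos"]; tw=-(np.radians(yaw_deg)-y); tw=(tw+np.pi)%(2*np.pi)-np.pi
    print("pos",np.round(s["eef_pos"],4),"yaw",round(np.degrees(y),1),"q6",round(s["q"][5],2),"w",round(s["width"],4),"F",np.round(s["force"],1),"t",s["t"])
    print("tx %.3f ty %.3f tz %.3f twist %.4f"%(d@x/.25,d@yy/.25,-d[2]/.25,tw/np.pi))
E
python3 -c "
from h import *
togo([.555,.045,.2],-87)"
```

```text
pos [0.2972 0.4489 0.2274] yaw -68.9 q6 -0.98 w 0.0398 F [0.  0.6 0.9] t 1.5667
tx 1.879 ty -0.381 tz 0.109 twist 0.1005
```

Call:
arm_command([
  {"tx": 0.95, "ty": -0.19, "tz": 0.05, "twist": 0.1},
  {"tx": 0.95, "ty": -0.19, "tz": 0.05, "twist": 0.1},
  {"tx": 0.95, "ty": -0.19, "tz": 0.05, "twist": 0.1},
  {"tx": 0.95, "ty": -0.19, "tz": 0.05, "twist": 0.1},
  {"tx": 0.95, "ty": -0.19, "tz": 0.05, "twist": 0.1},
  {"tx": 0.95, "ty": -0.19, "tz": 0.05, "twist": 0.1},
  {"tx": 0.95, "ty": -0.19, "tz": 0.05, "twist": 0.1},
  {"tx": 0.95, "ty": -0.19, "tz": 0.05, "twist": 0.1},
])

```text
t: 2.23
eef_pos: [0.4286, 0.2457, 0.2142]
ee_rot: [-3.141, 0.0, -1.511]
force: [0.0, 0.6, 0.7]
width: 0.0004
gripper_force: 0.0
```

```bash
python3 -c "
from h import *
togo([.555,.045,.2],-87)"
```

```text
pos [0.4286 0.2457 0.2142] yaw -86.6 q6 -0.86 w 0.0004 F [0.  0.6 0.7] t 2.2333
tx 0.832 ty -0.457 tz 0.057 twist 0.0024
```

Call:
arm_command([
  {"tx": 0.8, "ty": -0.43, "tz": 0.04, "twist": 0},
  {"tx": 0.8, "ty": -0.43, "tz": 0.04, "twist": 0},
  {"tx": 0.8, "ty": -0.43, "tz": 0.04, "twist": 0},
  {"tx": 0.8, "ty": -0.43, "tz": 0.04, "twist": 0},
  {"tx": 0.8, "ty": -0.43, "tz": 0.04, "twist": 0},
  {"tx": 0.8, "ty": -0.43, "tz": 0.04, "twist": 0},
  {"tx": 0.8, "ty": -0.43, "tz": 0.04, "twist": 0},
  {"tx": 0.8, "ty": -0.43, "tz": 0.04, "twist": 0},
])

```text
t: 2.9
eef_pos: [0.5481, 0.0546, 0.2037]
ee_rot: [3.141, -0.0, -1.509]
force: [0.2, -0.0, 0.7]
width: 0.0006
gripper_force: 0.0
```

Run:
```python
from h import *
np.set_printoptions(precision=4,suppress=True)
togo([.555,.045,.08],-87)
f=grab_frame("wrist");cv2.imwrite("pics/w1.png",f[:,:,::-1])
for q,z in [("selector_axis",.06),("pointer_tip",.079),("test_button_top",.081),("lamp",.06),("cell",.06)]:
    r=spot_point(q,"wrist")
    if r: print(q,r[0]["score"],r[0]["uv"],atz("wrist",r[0]["uv"],z))
```

```text
pos [0.5481 0.0546 0.2037] yaw -86.5 q6 -0.39 w 0.0006 F [ 0.2 -0.   0.7] t 2.9
tx 0.040 ty -0.025 tz 0.495 twist 0.0031
selector_axis 0.76 [266.1, 174.7] [0.5956 0.0104 0.06  ]
pointer_tip 0.62 [264.9, 231.4] [0.5931 0.0558 0.079 ]
test_button_top 0.53 [274.1, 165.4] [0.5864 0.0003 0.081 ]
cell 0.94 [163.2, 138.1] [ 0.6819 -0.014   0.06  ]
```

View pics/w1.png

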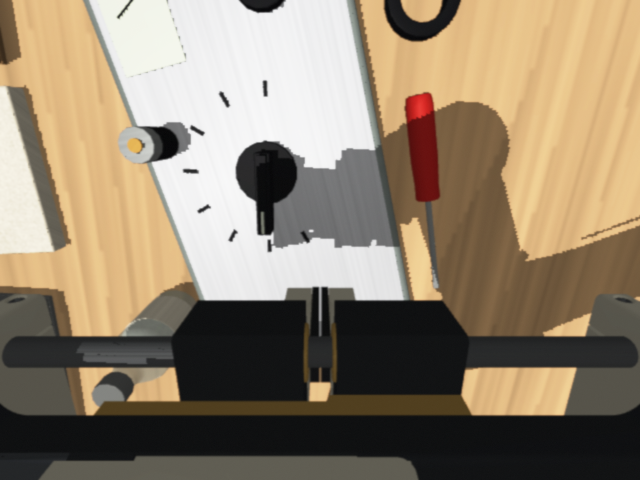

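The wrist view shows the bar pointing down at (265,233), from the axis at (266,172), at mark 2 of 8 (269,245). Mark 6 is at (197,130), beside the cell at (150,143). Descending on the bar's anticlockwise side with the fingers shut.

Call:
arm_command([
  {"tx": 0.04, "ty": -0.01, "tz": 0.1, "twist": 0},
  {"tx": 0.04, "ty": -0.01, "tz": 0.2, "twist": 0},
  {"tx": 0.04, "ty": -0.01, "tz": 0.3, "twist": 0},
  {"tx": 0.04, "ty": -0.01, "tz": 0.4, "twist": 0},
  {"tx": 0.04, "ty": -0.01, "tz": 0.45, "twist": 0},
  {"tx": 0.04, "ty": -0.01, "tz": 0.49, "twist": 0},
  {"tx": 0.04, "ty": -0.01, "tz": 0.49, "twist": 0},
  {"tx": 0.04, "ty": -0.01, "tz": 0.49, "twist": 0},
])

```text
t: 3.87
eef_pos: [0.551, 0.0451, 0.0818]
ee_rot: [3.142, -0.0, -1.507]
force: [-0.4, -0.5, 0.3]
width: 0.0006
gripper_force: 0.0
```

```bash
cat >> h.py <<'E'
A=np.array([.595,.0075])
def goal(th,off=.028,r=.038,z=.080):
    t=np.radians(th);u=np.array([np.cos(t),np.sin(t)]);n=np.array([-u[1],u[0]])
    p=A+r*u+off*n; togo([*p,z],th-180)
def look(cam="top",name=None):
    f=grab_frame(cam)
    if name: cv2.imwrite(name,f[:,:,::-1])
    r=spot_point("pointer_tip",cam)
    if r:
        p=atz(cam,r[0]["uv"],.079)[:2]-A; print(cam,"bar",r[0]["score"],"ang",np.degrees(np.arctan2(p[1],p[0])),"r",np.hypot(*p))
E
python3 -c "
from h import *
goal(93)
f=grab_frame('wrist');cv2.imwrite('pics/w2.png',f[:,:,::-1])"
```

```text
pos [0.551  0.0451 0.0818] yaw -86.3 q6 -0.37 w 0.0006 F [-0.4 -0.5  0.3] t 3.8667
tx 0.008 ty -0.056 tz 0.007 twist 0.0038
```

View pics/w2.png

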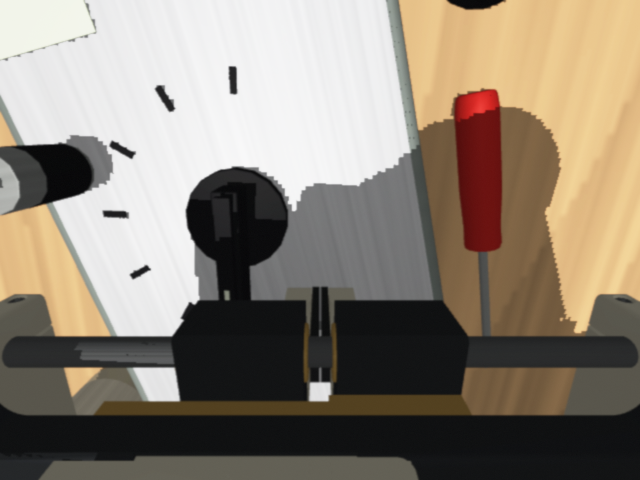

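The shut fingertip (near (320,290)) is down beside the bar (x about 220–250), with a gap of roughly 10 mm. I'm closing the gap and watching the force.

Call:
arm_command([
  {"tx": 0, "ty": -0.01, "tz": 0.006, "twist": 0},
  {"tx": 0, "ty": -0.02, "tz": 0.006, "twist": 0},
  {"tx": 0, "ty": -0.03, "tz": 0.006, "twist": 0},
  {"tx": 0, "ty": -0.04, "tz": 0.006, "twist": 0},
  {"tx": 0, "ty": -0.05, "tz": 0.006, "twist": 0.004},
  {"tx": 0, "ty": -0.06, "tz": 0.006, "twist": 0.004},
  {"tx": 0, "ty": -0.06, "tz": 0.006, "twist": 0.004},
  {"tx": 0, "ty": -0.06, "tz": 0.006, "twist": 0.004},
])

```text
t: 4.58
eef_pos: [0.5659, 0.0456, 0.08]
ee_rot: [3.141, -0.0, -1.52]
force: [-0.0, -0.5, 0.3]
width: 0.0003
gripper_force: 0.0
```

```bash
python3 -c "
from h import *
goal(93); look(); look('side'); goal(78,.02)"
```

```text
pos [0.5659 0.0456 0.08  ] yaw -87.1 q6 -0.37 w 0.0003 F [-0.  -0.5  0.3] t 4.5833
tx 0.006 ty 0.004 tz -0.000 twist -0.0006
side bar 0.63 ang 92.65565748001602 r 0.041915298926971524
pos [0.5657 0.0456 0.08  ] yaw -87.1 q6 -0.37 w 0.0005 F [-0.5  0.2  0.3] t 4.7833
tx -0.009 ty -0.071 tz 0.000 twist 0.0828
```

Call:
arm_command([
  {"tx": 0, "ty": -0.008, "tz": 0, "twist": 0},
  {"tx": 0, "ty": -0.016, "tz": 0, "twist": 0},
  {"tx": 0, "ty": -0.024, "tz": 0, "twist": 0},
  {"tx": 0, "ty": -0.03, "tz": 0, "twist": 0},
  {"tx": 0, "ty": -0.034, "tz": 0, "twist": 0},
  {"tx": 0, "ty": -0.038, "tz": 0, "twist": 0},
  {"tx": 0, "ty": -0.04, "tz": 0, "twist": 0},
  {"tx": 0, "ty": -0.04, "tz": 0, "twist": 0},
])

```text
t: 5.45
eef_pos: [0.5746, 0.0462, 0.0798]
ee_rot: [3.139, -0.0, -1.52]
force: [-5.3, 2.3, 3.5]
width: 0.0007
gripper_force: 2.8
```

```bash
python3 -c "
from h import *
goal(93,.018); look('side'); goal(76,.018)"
```

```text
pos [0.5746 0.0462 0.0798] yaw -87.1 q6 -0.37 w 0.0007 F [-5.3  2.3  3.5] t 5.45
tx 0.007 ty -0.001 tz -0.001 twist -0.0006
side bar 0.74 ang 84.16719545583683 r 0.05214105333575496
pos [0.5746 0.0461 0.0797] yaw -87.1 q6 -0.37 w 0.0004 F [-5.7  3.2  3.3] t 5.55
tx -0.008 ty -0.049 tz -0.001 twist 0.0938
```

Contact at about 5 N. Pushing along the arc, one click per call.

Call:
arm_command([
  {"tx": 0, "ty": -0.01, "tz": 0, "twist": 0.018},
  {"tx": 0, "ty": -0.02, "tz": 0, "twist": 0.036},
  {"tx": -0.002, "ty": -0.028, "tz": 0, "twist": 0.054},
  {"tx": -0.004, "ty": -0.036, "tz": 0, "twist": 0.072},
  {"tx": -0.006, "ty": -0.044, "tz": 0, "twist": 0.09},
  {"tx": -0.008, "ty": -0.049, "tz": 0, "twist": 0.094},
  {"tx": -0.008, "ty": -0.049, "tz": 0, "twist": 0.094},
  {"tx": -0.008, "ty": -0.049, "tz": 0, "twist": 0.094},
])

```text
t: 6.22
eef_pos: [0.5881, 0.0488, 0.08]
ee_rot: [-3.142, 0.0, -1.814]
force: [0.3, -0.1, -1.3]
width: 0.0001
gripper_force: 0.0
```

```bash
python3 -c "
from h import *
goal(76,.018); look('side'); look(); goal(61,.018); goal(46,.018)"
```

```text
pos [0.5881 0.0488 0.08  ] yaw -103.9 q6 -0.66 w 0.0001 F [ 0.3 -0.1 -1.3] t 6.2167
tx 0.001 ty 0.005 tz 0.000 twist 0.0005
side bar 0.81 ang 53.935915046585606 r 0.042417234449023705
pos [0.5879 0.0487 0.0801] yaw -104.0 q6 -0.66 w 0.0003 F [ 0.7 -0.1 -0.1] t 6.4167
tx -0.012 ty -0.037 tz 0.000 twist 0.0835
pos [0.5879 0.0487 0.0801] yaw -104.0 q6 -0.66 w 0.0003 F [ 0.7 -0.1 -0.1] t 6.4167
tx -0.014 ty -0.081 tz 0.000 twist 0.1668
```

Call:
arm_command([
  {"tx": -0.006, "ty": -0.014, "tz": 0, "twist": 0.028},
  {"tx": -0.009, "ty": -0.026, "tz": 0, "twist": 0.056},
  {"tx": -0.012, "ty": -0.037, "tz": 0, "twist": 0.084},
  {"tx": -0.014, "ty": -0.052, "tz": 0, "twist": 0.112},
  {"tx": -0.014, "ty": -0.067, "tz": 0, "twist": 0.14},
  {"tx": -0.014, "ty": -0.081, "tz": 0, "twist": 0.167},
  {"tx": -0.014, "ty": -0.081, "tz": 0, "twist": 0.167},
  {"tx": -0.014, "ty": -0.081, "tz": 0, "twist": 0.167},
])

```text
t: 7.08
eef_pos: [0.6084, 0.0472, 0.08]
ee_rot: [3.142, -0.0, -2.337]
force: [0.1, 0.6, -0.5]
width: 0.0004
gripper_force: 0.0
```

```bash
python3 -c "
from h import *
goal(46,.018); look('side'); look(); goal(31,.018); goal(16,.018)"
```

```text
pos [0.6084 0.0472 0.08  ] yaw -133.9 q6 -1.16 w 0.0004 F [ 0.1  0.6 -0.5] t 7.0833
tx -0.001 ty 0.000 tz -0.000 twist 0.0005
side bar 0.63 ang 25.50905374028633 r 0.04889549466206126
pos [0.6083 0.0472 0.0801] yaw -134.0 q6 -1.16 w 0.0005 F [ 0.2 -0.2 -0.3] t 7.2833
tx -0.014 ty -0.042 tz 0.000 twist 0.0835
pos [0.6083 0.0472 0.0801] yaw -134.0 q6 -1.16 w 0.0005 F [ 0.2 -0.2 -0.3] t 7.2833
tx -0.016 ty -0.086 tz 0.000 twist 0.1668
```

At position 4 (about 33°). Next click.

Call:
arm_command([
  {"tx": -0.006, "ty": -0.014, "tz": 0, "twist": 0.028},
  {"tx": -0.011, "ty": -0.028, "tz": 0, "twist": 0.056},
  {"tx": -0.014, "ty": -0.042, "tz": 0, "twist": 0.084},
  {"tx": -0.016, "ty": -0.056, "tz": 0, "twist": 0.112},
  {"tx": -0.016, "ty": -0.071, "tz": 0, "twist": 0.14},
  {"tx": -0.016, "ty": -0.086, "tz": 0, "twist": 0.167},
  {"tx": -0.016, "ty": -0.086, "tz": 0, "twist": 0.167},
  {"tx": -0.016, "ty": -0.086, "tz": 0, "twist": 0.167},
])

```text
t: 7.95
eef_pos: [0.6266, 0.0351, 0.08]
ee_rot: [-3.142, -0.0, -2.861]
force: [-0.2, -0.9, 0.4]
width: 0.0005
gripper_force: 0.0
```

```bash
python3 -c "
from h import *
goal(16,.018); look('side'); look('wrist','pics/w3.png'); goal(1,.018); goal(-14,.018)"
```

```text
pos [0.6266 0.0351 0.08  ] yaw -164.0 q6 -1.66 w 0.0005 F [-0.2 -0.9  0.4] t 7.95
tx -0.000 ty 0.001 tz 0.000 twist 0.0003
side bar 0.84 ang -13.292672543392742 r 0.04847600438298292
wrist bar 0.37 ang -18.551757670348856 r 0.011915602223535373
pos [0.6265 0.0353 0.0801] yaw -164.0 q6 -1.66 w 0.0002 F [ 1.1 -0.2 -0.4] t 8.15
tx -0.014 ty -0.042 tz 0.000 twist 0.0832
pos [0.6265 0.0353 0.0801] yaw -164.0 q6 -1.66 w 0.0002 F [ 1.1 -0.2 -0.4] t 8.15
tx -0.016 ty -0.086 tz 0.000 twist 0.1666
```

View pics/w3.png

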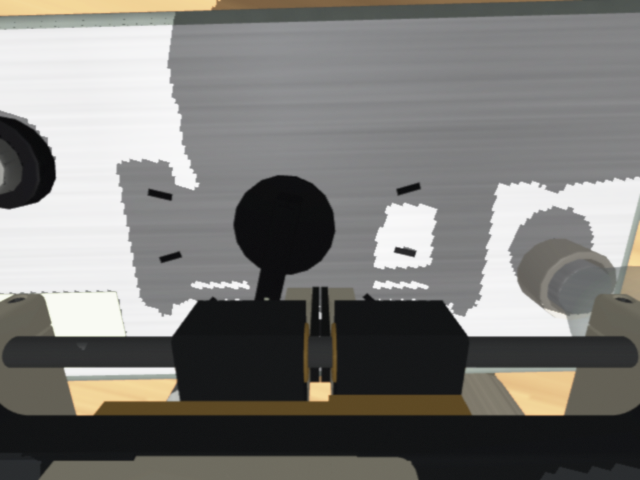

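The wrist view shows the bar from (285,225) to (265,300), about 14° clockwise of the tool's axis. So it is resting near 3°, which is position 5. One more click to go.

Call:
arm_command([
  {"tx": -0.006, "ty": -0.014, "tz": 0, "twist": 0.028},
  {"tx": -0.011, "ty": -0.028, "tz": 0, "twist": 0.056},
  {"tx": -0.014, "ty": -0.042, "tz": 0, "twist": 0.084},
  {"tx": -0.016, "ty": -0.056, "tz": 0, "twist": 0.112},
  {"tx": -0.016, "ty": -0.071, "tz": 0, "twist": 0.14},
  {"tx": -0.016, "ty": -0.086, "tz": 0, "twist": 0.167},
  {"tx": -0.016, "ty": -0.086, "tz": 0, "twist": 0.167},
  {"tx": -0.016, "ty": -0.086, "tz": 0, "twist": 0.167},
])

```text
t: 8.82
eef_pos: [0.6363, 0.0156, 0.0801]
ee_rot: [-3.142, -0.0, 2.897]
force: [0.2, 0.5, 0.5]
width: 0.0008
gripper_force: 0.0
```

```bash
python3 -c "
from h import *
goal(-14,.018); look('side','pics/s2.png');goal(-14,.035,.035,.17)"
```

```text
pos [0.6363 0.0156 0.0801] yaw 166.0 q6 -2.15 w 0.0008 F [0.2 0.5 0.5] t 8.8167
tx 0.001 ty 0.001 tz 0.000 twist -0.0000
side bar 0.91 ang -35.348371263159066 r 0.04934316733602286
pos [0.6363 0.0157 0.0801] yaw 166.0 q6 -2.15 w 0.0001 F [-1.8 -0.3 -0.6] t 8.9167
tx 0.012 ty 0.068 tz -0.360 twist -0.0001
```

It has snapped on and is free. Backing off, rising, and checking.

Call:
arm_command([
  {"tx": 0.005, "ty": 0.03, "tz": 0, "twist": 0},
  {"tx": 0.01, "ty": 0.05, "tz": -0.02, "twist": 0},
  {"tx": 0.01, "ty": 0.05, "tz": -0.12, "twist": 0},
  {"tx": 0.01, "ty": 0.05, "tz": -0.25, "twist": 0},
  {"tx": 0.01, "ty": 0.05, "tz": -0.36, "twist": 0},
  {"tx": 0.01, "ty": 0.05, "tz": -0.48, "twist": 0},
  {"tx": 0.01, "ty": 0.05, "tz": -0.5, "twist": 0},
  {"tx": 0.01, "ty": 0.05, "tz": -0.5, "twist": 0},
])

```text
t: 9.58
eef_pos: [0.6385, 0.0293, 0.2085]
ee_rot: [3.139, 0.005, 2.895]
force: [0.1, -0.2, -0.3]
width: 0.0003
gripper_force: 0.0
```

Run:
```python
from h import *
look('wrist','pics/w4.png')
f=grab_frame("wrist"); c=calibration("wrist"); R=np.array(c["extrinsics"]);K=np.array(c["camera_matrix"])
def px(p):
    q=R[:3,:3].T@(np.array(p)-R[:3,3]);return (K@q/q[2])[:2].round(0)
print([px([*(A+.055*np.array([np.cos(np.radians(t)),np.sin(np.radians(t))])),.06]) for t in (33,3,-27,-57)], px([.604,-.133,.081]))
r=spot_point("test_button_top","wrist")
for x in r[:2]: print(x["score"],x["uv"],atz("wrist",x["uv"],.081))
togo([.604,-.133,.11],110)
```

```text
wrist bar 0.83 ang -28.02037631215269 r 0.043979097815167484
[array([332., 232.]), array([305., 248.]), array([274., 249.]), array([246., 235.])] [128. 245.]
0.58 [127.4, 244.4] [ 0.60314289 -0.13308832  0.081     ]
pos [0.6362 0.0285 0.2036] yaw 165.8 q6 -2.17 w 0.0003 F [ 0.2  0.1 -0.3] t 9.7833
tx -0.033 ty -0.658 tz 0.374 twist 0.3102
```

View pics/w4.png

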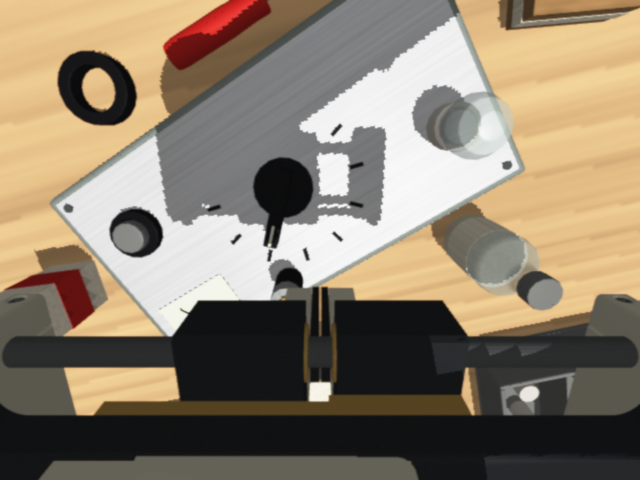

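The bar's white-marked tip at (270,246) points to mark 6 at (270,256). The cell is still standing. The button's grey cap is at (129,237). Moving above the button.

Call:
arm_command([
  {"tx": -0.01, "ty": -0.1, "tz": 0, "twist": 0},
  {"tx": -0.02, "ty": -0.25, "tz": 0, "twist": 0},
  {"tx": -0.03, "ty": -0.4, "tz": 0.05, "twist": 0},
  {"tx": -0.033, "ty": -0.53, "tz": 0.15, "twist": 0},
  {"tx": -0.033, "ty": -0.62, "tz": 0.25, "twist": 0},
  {"tx": -0.033, "ty": -0.658, "tz": 0.35, "twist": 0},
  {"tx": -0.033, "ty": -0.658, "tz": 0.37, "twist": 0},
  {"tx": -0.033, "ty": -0.658, "tz": 0.37, "twist": 0},
])

```text
t: 10.45
eef_pos: [0.6027, -0.1337, 0.1095]
ee_rot: [-3.14, -0.006, 2.893]
force: [-0.1, 1.1, 0.3]
width: 0.0004
gripper_force: 0.0
```

Run:
```python
from h import *
f=grab_frame("side");f=grab_frame("side")
togo([.6035,-.133,.074],165.8)
cv2.imwrite("pics/s3.png",cv2.resize(f[180:360,280:520],None,fx=3,fy=3)[:,:,::-1])
```

```text
pos [ 0.6054 -0.1327  0.1128] yaw 165.9 q6 -1.92 w 0.0003 F [-1.   0.3  0.4] t 10.55
tx 0.007 ty -0.003 tz 0.155 twist 0.0003
```

View pics/s3.png

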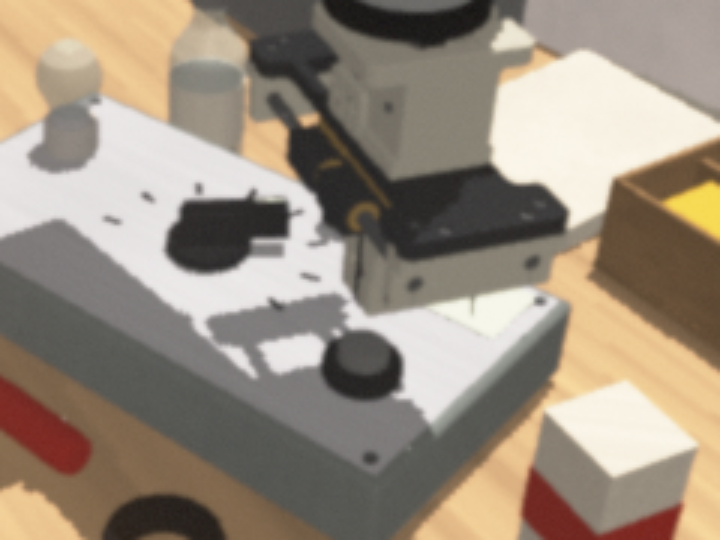

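The fingertip is above the button, the bar points at mark 6, and the bottle and lamp are standing. Pressing slowly.

Call:
arm_command([
  {"tx": 0.007, "ty": -0.003, "tz": 0.05, "twist": 0},
  {"tx": 0.007, "ty": -0.003, "tz": 0.09, "twist": 0},
  {"tx": 0.007, "ty": -0.003, "tz": 0.11, "twist": 0},
  {"tx": 0.007, "ty": -0.003, "tz": 0.125, "twist": 0},
  {"tx": 0.007, "ty": -0.003, "tz": 0.14, "twist": 0},
  {"tx": 0.007, "ty": -0.003, "tz": 0.15, "twist": 0},
  {"tx": 0.007, "ty": -0.003, "tz": 0.155, "twist": 0},
  {"tx": 0.007, "ty": -0.003, "tz": 0.155, "twist": 0},
])

```text
t: 11.22
eef_pos: [0.6033, -0.1329, 0.0761]
ee_rot: [3.141, 0.001, 2.895]
force: [-7.2, 5.9, 16.0]
width: 0.0005
gripper_force: 8.1
```

Run:
```python
from h import *
f=grab_frame("side");togo([.6035,-.133,.074],165.8)
f=grab_frame("side");togo([.6035,-.133,.074],165.8)
cv2.imwrite("pics/s4.png",cv2.resize(f[220:330,330:460],None,fx=5,fy=5,interpolation=2)[:,:,::-1])
```

```text
pos [ 0.6033 -0.1329  0.0761] yaw 165.9 q6 -1.92 w 0.0007 F [-7.1  5.7 15.8] t 11.2667
tx -0.001 ty -0.000 tz 0.008 twist 0.0004
pos [ 0.6033 -0.1329  0.0761] yaw 165.9 q6 -1.92 w 0.0004 F [-6.3  5.3 16.5] t 11.3167
tx -0.001 ty -0.000 tz 0.008 twist 0.0004
```

View pics/s4.png

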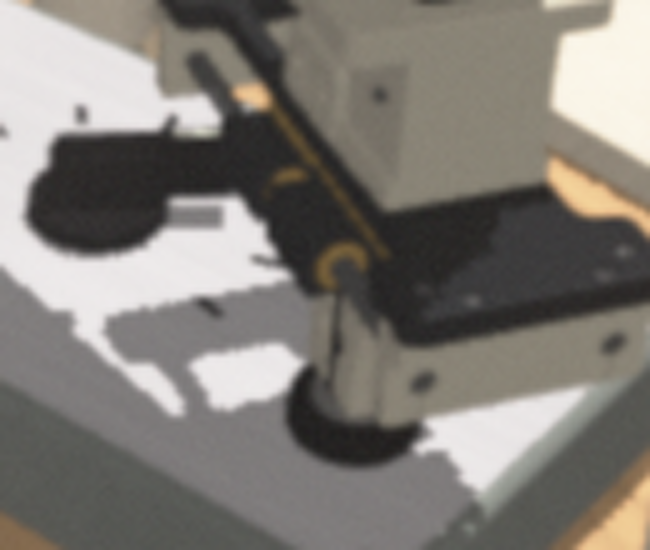

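Call:
arm_command([
  {"tz": 0.002},
  {"tz": 0.004},
  {"tz": 0.006},
  {"tz": 0.006},
  {"tz": 0.006},
  {"tz": 0.006},
  {"tz": 0.006},
  {"tz": 0.006},
])

```text
invalid input
```

Call:
arm_command([
  {"tx": 0, "ty": 0, "tz": 0.002, "twist": 0},
  {"tx": 0, "ty": 0, "tz": 0.004, "twist": 0},
  {"tx": 0, "ty": 0, "tz": 0.006, "twist": 0},
  {"tx": 0, "ty": 0, "tz": 0.006, "twist": 0},
  {"tx": 0, "ty": 0, "tz": 0.006, "twist": 0},
  {"tx": 0, "ty": 0, "tz": 0.006, "twist": 0},
  {"tx": 0, "ty": 0, "tz": 0.006, "twist": 0},
  {"tx": 0, "ty": 0, "tz": 0.006, "twist": 0},
])

```text
t: 11.98
eef_pos: [0.6033, -0.1329, 0.0759]
ee_rot: [3.141, 0.002, 2.895]
force: [-9.9, 6.8, 26.8]
width: 0.0003
gripper_force: 13.0
```

Now at a hard stop. Rising in stages to see where contact ends, which gives the travel.

Call:
arm_command([
  {"tx": 0, "ty": 0, "tz": -0.01, "twist": 0},
  {"tx": 0, "ty": 0, "tz": -0.02, "twist": 0},
  {"tx": 0, "ty": 0, "tz": -0.03, "twist": 0},
  {"tx": 0, "ty": 0, "tz": -0.034, "twist": 0},
  {"tx": 0, "ty": 0, "tz": -0.034, "twist": 0},
  {"tx": 0, "ty": 0, "tz": -0.034, "twist": 0},
  {"tx": 0, "ty": 0, "tz": -0.034, "twist": 0},
  {"tx": 0, "ty": 0, "tz": -0.034, "twist": 0},
])

```text
t: 12.65
eef_pos: [0.6034, -0.1335, 0.0807]
ee_rot: [3.142, 0.001, 2.894]
force: [1.7, 1.0, 3.1]
width: 0.0004
gripper_force: 1.1
```

Call:
arm_command([
  {"tx": 0, "ty": 0, "tz": -0.002, "twist": 0},
  {"tx": 0, "ty": 0, "tz": -0.003, "twist": 0},
  {"tx": 0, "ty": 0, "tz": -0.003, "twist": 0},
  {"tx": 0, "ty": 0, "tz": -0.003, "twist": 0},
  {"tx": 0, "ty": 0, "tz": -0.003, "twist": 0},
  {"tx": 0, "ty": 0, "tz": -0.003, "twist": 0},
  {"tx": 0, "ty": 0, "tz": -0.003, "twist": 0},
  {"tx": 0, "ty": 0, "tz": -0.003, "twist": 0},
])

```text
t: 13.32
eef_pos: [0.6028, -0.1336, 0.0816]
ee_rot: [-3.141, -0.0, 2.894]
force: [0.2, -0.4, 1.3]
width: 0.0005
gripper_force: 0.9
```

There is still light contact at 0.0816, so the travel from 0.0759 was about 6 mm. That is a full press. Rising clear.

Call:
arm_command([
  {"tx": 0, "ty": 0, "tz": -0.05, "twist": 0},
  {"tx": 0, "ty": 0, "tz": -0.15, "twist": 0},
  {"tx": 0, "ty": 0, "tz": -0.25, "twist": 0},
  {"tx": 0, "ty": 0, "tz": -0.35, "twist": 0},
  {"tx": 0, "ty": 0, "tz": -0.45, "twist": 0},
  {"tx": 0, "ty": 0, "tz": -0.5, "twist": 0},
  {"tx": 0, "ty": 0, "tz": -0.5, "twist": 0},
  {"tx": 0, "ty": 0, "tz": -0.5, "twist": 0},
])

```text
t: 13.98
eef_pos: [0.6024, -0.1333, 0.2067]
ee_rot: [3.141, -0.0, 2.894]
force: [-0.1, 0.4, -0.9]
width: 0.0003
gripper_force: 0.0
```

Run:
```python
from h import *
f=grab_frame("side");f=grab_frame("side")
cv2.imwrite("pics/s5.png",f[:,:,::-1])
togo([.6,-.13,.2],166)
```

```text
pos [ 0.6018 -0.1333  0.2052] yaw 165.8 q6 -1.92 w 0.0002 F [-0.3  0.7 -0.3] t 14.0833
tx 0.010 ty 0.011 tz 0.021 twist -0.0012
```

View pics/s5.png

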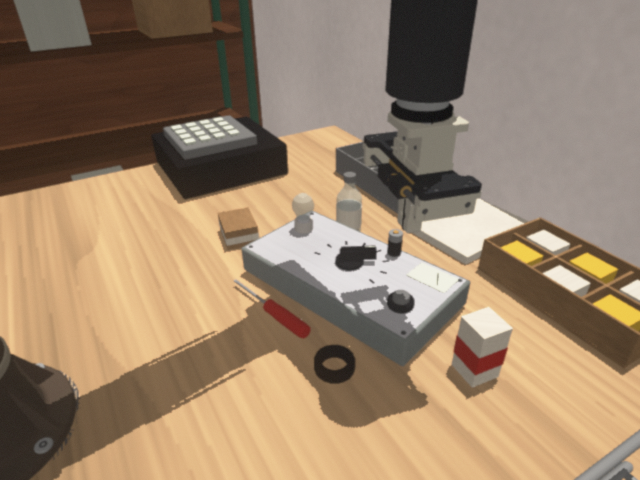

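The side view shows everything where it was: lamp (303,212), cell (396,243), cartons, tape, screwdriver and bottle. The bar points at mark 6, the button at (400,299) is up, and the arm is clear. Handing in.

```bash
python3 -c "
from station import *
print(job_done())"
```

```text
the job is handed in; nothing more can be done
None
```

The selector was pushed click by click from its second to its sixth position; the test button was then pressed once, fully down, and came back up, with nothing else seen to move, and the job was handed in at about 14 s of robot time.

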